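# Plug in the relay block and set the outer ring of a double knob

### The arm

A 7-joint arm with a two-finger parallel gripper is mounted at the origin on the work surface. World frame = base frame: x ahead of the robot, y to its left, z up, the work surface at z = 0. Lengths are in m, angles in rad, forces in N, time in s.
With the tool pointing down it reaches from about 0.4 to 0.85 m from the base axis. Payload 4.5 kg.
Tool frame: the origin (TCP) lies on the centre line of the jaws, within the pads' length; the fingertips stand 25 mm ahead of it and the grasp point (between the pads) lies 6 mm ahead of it; z points along the fingers, y is the direction in which the jaws open and shut (so a half turn about z gives the same grasp; the last joint's range is limited). The gripper opens to 88 mm and grips with 3 to 60 N. Pads are 18 mm wide; open, the fingers measure 123 mm over their backs; the gripper's body (75 mm by 187 mm) begins 45 mm behind the grasp point.
Start: joints at [-1.151, 0.689, -0.195, 1.565, 0.157, 0.902, -0.215], TCP at [0.235, 0.579, 0.264] pointing down, gripper open.
Joint ranges: [-3.01, 3.01], [-0.46, 2.08], [-1.47, 1.51], [0.13, 2.56], [-1, 4.14], [0.04, 2.09], [-2.66, 2.66]. Speed limits (rad/s): [2.57, 2.57, 3.14, 3.14, 3.14, 3.14, 3.14].

### API

Orientations are given as a unit quaternion [x, y, z, w].
In Python, from plant import r, eyes gives the robot as it stands.
- The arm moves only by the tool servo_tool, never from a script. Its argument "deltas" is a list of rows, each an object of numbers: "dx", "dy", "dz": the shift along the tool's x, y, z in units of 60 mm (1.0 is 60 mm); "ax", "ay", "az": the turn, a rotation vector about the tool's x, y, z in units of 6 degrees (1.0 is 6 degrees); "hand": the finger opening in mm, from 0 to 88.1. A call has 1 to 10 rows; each row is the pose to reach, as a shift and turn from the pose commanded when the call began, along the tool's axes at that moment; what a row does not reach only later rows make up. A row lasts 1/8 s, in which the tool goes at most 62.5 mm and 10.7 degrees, less where a joint would pass 70% of its speed; a pose out of reach is approached as far as the arm can. A call with a gripper value outside its range is refused whole. The fingers move at their own pace and stop on an object; "newtons" is the grip in N (left out, the last holds). Time passes only in rows, so rows that repeat a pose let the fingers close. It gives the time, the measured TCP pose, the force and the opening at its end, in the units of the state.
- r.get_state(): the state, without advancing time (a new reading comes with each control period).
- eyes.snapshot(name): name is "scene" or "top" or "wrist"; returns (picture, depth): 420x560x3 uint8, red, green, blue; 420x560 float32, m along the optical axis (not along the pixel's ray), 0 where there is no reading.
- eyes.camera_model(name): a dict with "fx", "fy", "cx", "cy" (pixels), "pose" (4x4, takes a point from camera to world coordinates). Camera axes: x right, y up, looking along -z (the intrinsics and any distortion apply to the point x, -y, -z); pixel columns grow to the right and rows downward; lengths in m; the calibration is good to about 2 mm. A picture is of the moment at which its call begins: read the wrist's pose just before it. camera_model takes no time and is no camera call; for the wrist camera it gives the pose at the moment of the call.
- r.finish_job(): hands the job in, once; it reports no verdict.
The state is a dict: "clock": time; "q": joint angles; "qd": joint speeds; "joint_torque": joint torques, N m; "tool_pos": TCP position; "eef_rot": TCP orientation; "contact_force": force on the tool from outside, world axes, zero at the start; "moment": the same for the moment, N m; "opening": opening from 0.0 (shut) to 1.0 (fully open).
Only numpy, scipy, OpenCV 4.12 (cv2) and the standard library are available. Lean on these libraries where they do the work, as an engineer would, in place of code of your own. Each camera call takes 0.05 s, during which the arm holds its last target.

### The job

Plug the blue relay block from the black tray fully home into the free socket of the white socket base. Then, on the dark grey vacuum control box, turn only the outer grey ring of the double knob clockwise until its white pointer stands in line with the red set marker; the black lever knob inside it must stay as it is set. Leave the orange spare block and everything else where it stands.

Things in the scene. Friction and masses are not known exactly. Their poses are not given: they have to be found in the camera images.
- relay_mid (a point): blue relay block, upright and loose in the tray; its centre, 37 mm above its foot's underside. Housing 64 (x) x 40 (y) x 56 mm tall; below it a black plug foot 44 (x) x 24 (y) x 18 mm, its last 5 mm stepped to 40 x 20. Housing's underside 19 mm below this point, its top 37 mm above. z up. About 0.18 kg.
- socket_mouth (a point): mouth centre of the free socket, on top of the white base (fixed, 170 x 110 x 45 mm). Hole 47 (x) x 27 (y) mm, 21 deep, 3 mm chamfer; takes the foot either way round. When home the housing rests on the base, relay_mid 19 mm above here. A grey block like the relay (64 x 40 x 56 mm) stands fixed 78 mm away along +x: 14 mm between housings; y sides are free.
- tray: black open tray, fixed, 240 (x) x 160 (y) mm, rim 20 mm high, floor 4 mm thick; origin at the centre of its underside. The relay and the spare stand in it, one towards each x end, about 110 mm apart.
- control: dark grey vacuum control box, fixed, 170 (x) x 180 (y) x 60 mm tall; origin at the centre of its underside. The knob axis is vertical at (-20, -10) mm in its frame. On its top also: a gauge 48 mm across, 11 mm high at (56, 60), a low green switch at (66, -10), and a bar handle along y = -82 rising 34 mm above the top.
- ring_mid (a point): on the knob axis, 20 mm above the box's top: a good height to grip the outer ring. The outer ring is a knurled grey cylinder 60 mm in diameter from 3 to 33 mm above the box's top, standing on a skirt disc black, 82 mm in diameter and 3 mm thick, that turns with it. The inner knob stands on the axis above it, up to 55 mm above the box's top.
- outer (a joint): angle of the outer ring, rad, growing clockwise seen from above, range -2.4 to 2.4; at 0 the pointer points along the box's +x. Stays where it is left, needs about 0.06 N m.
- pointer (a point): white pointer line across the outer ring's black skirt (also up its side), 38 mm from the axis, 3 mm above the box's top; turns with the ring.
- marker (a joint): angle of the flat red set marker on the box's top, counted as outer: the ring is set when outer equals it. The marker is 1.7 mm high and set so stiff that it does not move.
- set_mark (a point): where pointer must come to: 38 mm from the axis in line with the red marker (the marker itself is a red bar from 43 to 59 mm from the axis), 3 mm above the box's top.
- inner (a joint): angle of the black inner lever knob, rad, clockwise from above; at 0 its lever points along the box's -x. It turns very easily (0.02 N m): do not touch it.
- lever_tip (a point): tip of the inner knob's black lever: 8 mm wide, 37 mm from the axis (7 mm beyond the outer ring), 45 to 54 mm above the box's top; its hub is 24 mm in diameter, 33 to 55 mm above the top. A finger that grips the ring below the lever, or swings into it, turns it.
- spare_mid (a point): orange spare block, loose in the tray, same housing as the relay (64 x 40 x 56 mm) on a round brass foot 36 mm in diameter and 18 mm high; point at its centre, 37 mm above its foot's underside. Not to be moved.
- flux: amber bottle with red cap, loose, 36 mm in diameter, 110 mm tall; origin at the centre of its underside
- cleaner: blue can, loose, 36 mm in diameter, 100 mm tall; origin at the centre of its underside
- mug: white cup, loose, 70 mm in diameter, 85 mm tall; origin at the centre of its underside
- reel: black reel lying flat, loose, 100 mm in diameter, 28 mm high; origin at the centre of its underside
- driver: screwdriver with yellow handle, lying loose at the right side; lies along its own x
- brush: brush lying loose at the left side; lies along its own x
- relay: the same blue relay block, origin at the centre of its foot's underside

How it is judged:
On the way, in this order (a step that is already met when the one before it is completed fails the run):
1. the relay block is fully home in the free socket (horizontal distance between relay_mid and socket_mouth below 0.004 m and z of relay_mid in the frame of socket_mouth below 0.0215 m and angle between the x axis of relay_mid and the x axis of socket_mouth, either way round below 0.09 rad and angle between relay_mid's own z axis and vertical below 0.06 rad), for 0.2 s.
2. the outer ring's pointer is at the red marker (horizontal distance between pointer and set_mark below 0.004 m), for 0.2 s.
At the end, for the whole second after the job is handed in: Relay upright, at rest, home in the socket (2.5 mm of its seat, 4 mm sideways, 5 deg); pointer within 4 mm (6 deg) of the set marker, which has not moved; inner lever tip within 7 mm (11 deg) of its start; spare within 20 mm and other loose things within 30 mm of their starts (all of step 1 and horizontal distance between pointer and set_mark below 0.004 m and distance of lever_tip from where it was at the start of the episode below 0.007 m and distance of set_mark from where it was at the start of the episode below 0.003 m and linear speed of relay below 0.02 m/s and distance of spare_mid from where it was at the start of the episode below 0.02 m and distance of each of flux, cleaner, mug, reel, driver, brush from where it was at the start of the episode below 0.03 m); the robot touches nothing.
It fails at once if the inner lever knob is turned (tip moved over 7 mm) (distance of lever_tip from where it was at the start of the episode above 0.007 m).
It fails at once if the spare block or another bystander is pushed away or knocked over (distance of spare_mid from where it was at the start of the episode above 0.02 m or distance of any of flux, cleaner, mug, reel, driver, brush from where it was at the start of the episode above 0.03 m).
It also fails if it takes over 72 s, if anything falls off the work surface, if the arm or the gripper's body presses on something with over 40 N, if the wrist force passes 120 N, or if a joint passes its speed limit or range.

## Working session

There is one attempt and no reset: what is moved stays moved. The work goes in short steps, Python scripts to look and compute and a tool call to move; the robot and the scene stay as the last step left them, time stands still between calls to the robot, and variables do not carry over. Pictures are saved under pics/ and viewed, and the job is handed in when it is done.

Besides the shell and the picture viewer there is one more tool, called by a JSON object that holds its "name" and its "arguments", one argument or row to a line. servo_tool: Moves the arm, as the interface text tells. Its arguments: {"type":"object","properties":{"deltas":{"type":"array","items":{"type":"object","properties":{"dx":{"type":"number"},"dy":{"type":"number"},"dz":{"type":"number"},"ax":{"type":"number"},"ay":{"type":"number"},"az":{"type":"number"},"hand":{"type":"number"}}}},"newtons":{"type":"number"}},"required":["deltas"]}

```bash
ls; mkdir -p pics; python3 - <<'E'
from plant import r, eyes
import cv2, numpy as np, json
s=r.get_state()
for k,v in s.items(): print(k,np.round(v,4))
for n in ["scene","top"]:
    p,d=eyes.snapshot(n)
    cv2.imwrite(f"pics/{n}0.png",p[:,:,::-1]); np.savez(f"/tmp/{n}0.npz",p=p,d=d)
    m=eyes.camera_model(n); print(n,{k:np.round(v,4).tolist() for k,v in m.items()})
print(eyes.camera_model("wrist"))
E
```

```text
pics
clock 0.0
q [-1.1512  0.69   -0.1945  1.5663  0.1573  0.9025 -0.2151]
qd [-0.0021 -0.0004 -0.0007 -0.0004 -0.0001 -0.0008 -0.0011]
joint_torque [ 1.00000e-04 -5.27565e+01 -1.26680e+00 -1.53427e+01 -5.26000e-02
  6.60000e-03  2.00000e-04]
tool_pos [0.235  0.5785 0.2629]
eef_rot [ 1.917e-01  9.815e-01 -9.000e-04 -1.000e-04]
contact_force [-0.4508 -0.0876  0.5334]
moment [-0.0318 -0.0191 -0.0019]
opening 1.003
scene {'fx': 436.2579, 'fy': 436.2579, 'cx': 277.9221, 'cy': 207.0881, 'pose': [[0.8091, -0.322, 0.4917, 1.1964], [0.5874, 0.4692, -0.6594, -0.8148], [-0.0183, 0.8223, 0.5687, 0.8222], [0.0, 0.0, 0.0, 1.0]]}
top {'fx': 521.607, 'fy': 521.607, 'cx': 279.5271, 'cy': 208.1235, 'pose': [[-0.0896, 0.976, -0.1986, 0.2692], [-0.996, -0.0885, 0.0146, 0.0157], [-0.0033, 0.1991, 0.98, 1.5691], [0.0, 0.0, 0.0, 1.0]]}
{'fx': 354.3488603114955, 'fy': 354.3488603114955, 'cx': 275.53902141708386, 'cy': 210.4501650324435, 'pose': array([[ 0.37626993, -0.88089723, -0.28712541,  0.15916479],
       [ 0.92650738,  0.35699614,  0.11890261,  0.60923589],
       [-0.00223832, -0.31076329,  0.9504847 ,  0.38486692],
       [ 0.        ,  0.        ,  0.        ,  1.        ]])}
```

View pics/top0.png

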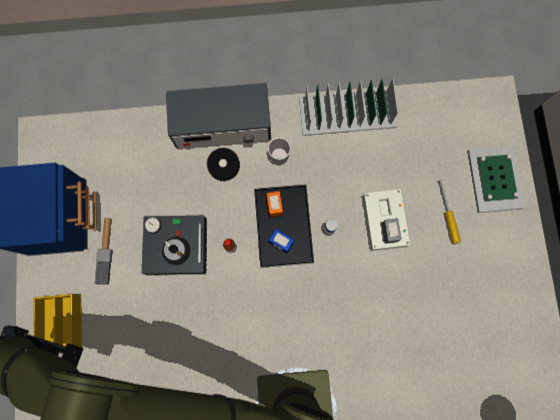

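View pics/scene0.png

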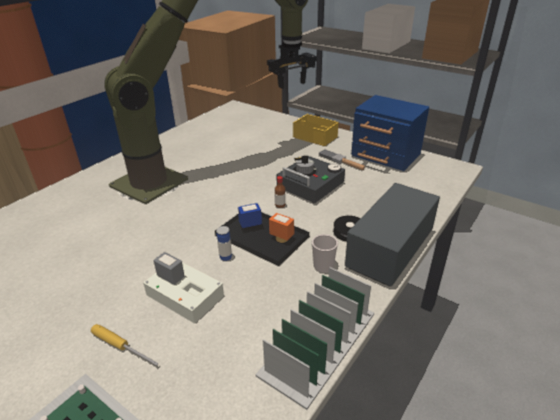

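```bash
cat > h.py <<'E'
import numpy as np, cv2
def ray(m,uv,z):
    T=np.array(m['pose']); d=np.array([(uv[0]-m['cx'])/m['fx'],-(uv[1]-m['cy'])/m['fy'],-1.])
    d=T[:3,:3]@d; o=T[:3,3]; return o+d*(z-o[2])/d[2]
def proj(m,P):
    T=np.array(m['pose']); c=T[:3,:3].T@(np.array(P)-T[:3,3]); return np.array([m['cx']+m['fx']*c[0]/-c[2], m['cy']-m['fy']*c[1]/-c[2]])
def cloud(m,d):
    h,w=d.shape;u,v=np.meshgrid(np.arange(w),np.arange(h))
    c=np.stack([(u-m['cx'])/m['fx']*d,-(v-m['cy'])/m['fy']*d,-d],-1)
    T=np.array(m['pose']);return c@T[:3,:3].T+T[:3,3]
E
python3 - <<'E'
from plant import r, eyes
import numpy as np,cv2
from h import *
m=eyes.camera_model("top"); f=np.load("/tmp/top0.npz");p,d=f['p'],f['d']
C=cloud(m,d)
for nm,uv in dict(relay=(281,240),spare=(275,203),hole=(384,207),grey=(392,230),base=(370,240),knob=(176,249),flux=(229,244),cleaner=(330,227),tray=(270,222),box=(195,225),mug=(279,150)).items():
    print(nm,C[uv[1],uv[0]].round(3))
cv2.imwrite("pics/top0z.png",cv2.resize(p[160:300,130:430,::-1],None,fx=2.6,fy=2.6,interpolation=cv2.INTER_CUBIC))
E
```

```text
relay [ 0.478 -0.002  0.076]
spare [0.589 0.005 0.074]
hole [ 0.557 -0.322  0.025]
grey [ 0.475 -0.319  0.101]
base [ 0.46  -0.266  0.032]
knob [0.475 0.294 0.109]
flux [0.475 0.145 0.113]
cleaner [ 0.5   -0.145  0.097]
tray [ 0.548  0.025 -0.005]
box [0.547 0.245 0.059]
mug [ 0.773 -0.023  0.   ]
```

View pics/top0z.png

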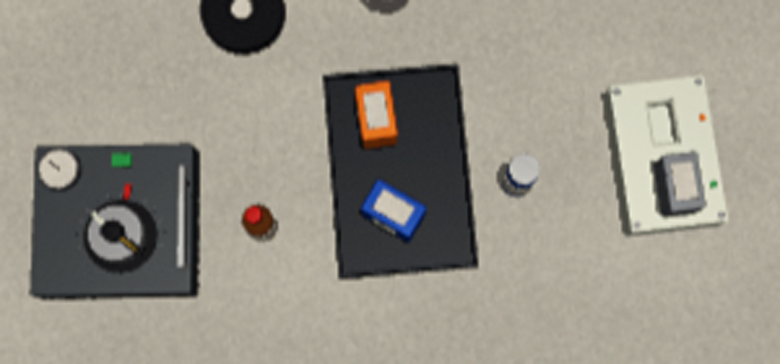

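{"name": "servo_tool", "arguments": {
  "deltas": [
    {"dx": -0.8, "dy": -0.4, "dz": -0.1, "az": 1},
    {"dx": -1.6, "dy": -0.9, "dz": -0.2, "az": 2},
    {"dx": -2.4, "dy": -1.3, "dz": -0.3, "az": 3},
    {"dx": -3.2, "dy": -1.8, "dz": -0.3, "az": 4},
    {"dx": -4.0, "dy": -2.2, "dz": -0.3, "az": 5},
    {"dx": -4.8, "dy": -2.6, "dz": -0.3, "az": 6},
    {"dx": -5.4, "dy": -2.9, "dz": -0.3, "az": 6.3},
    {"dx": -5.4, "dy": -2.9, "dz": -0.3, "az": 6.3},
    {"dx": -5.4, "dy": -2.9, "dz": -0.3, "az": 6.3},
    {"dx": -5.4, "dy": -2.9, "dz": -0.3, "az": 6.3}
  ]
}}

```text
schema error: expected keys dx, dy, dz, ax, ay, az, hand
```

```bash
cat > look.py <<'E'
import sys,pickle
from plant import r, eyes
import cv2, numpy as np
n=sys.argv[1]; s=r.get_state(); m=eyes.camera_model("wrist"); p,d=eyes.snapshot("wrist")
cv2.imwrite(f"pics/{n}.png",p[:,:,::-1]); pickle.dump((s,m,p,d),open(f"/tmp/{n}.pkl","wb"))
print(s['clock'],np.round(s['tool_pos'],4),np.round(s['eef_rot'],4),np.round(s['q'],2),np.abs(s['qd']).max())
E
python3 look.py ctl
```

```text
0.1 [0.235  0.5786 0.263 ] [ 1.917e-01  9.815e-01 -8.000e-04 -1.000e-04] [-1.15  0.69 -0.19  1.57  0.16  0.9  -0.22] 0.002592894311979785
```

View pics/ctl.png

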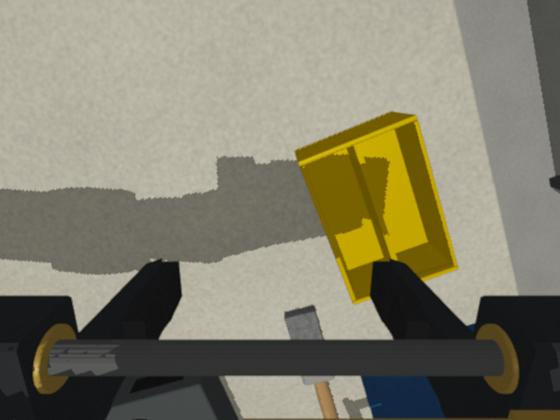

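{"name": "servo_tool", "arguments": {
  "deltas": [
    {"dx": -0.8, "dy": -0.4, "dz": -0.1, "ax": 0, "ay": 0, "az": 1, "hand": 88},
    {"dx": -1.6, "dy": -0.9, "dz": -0.2, "ax": 0, "ay": 0, "az": 2, "hand": 88},
    {"dx": -2.4, "dy": -1.3, "dz": -0.3, "ax": 0, "ay": 0, "az": 3, "hand": 88},
    {"dx": -3.2, "dy": -1.8, "dz": -0.3, "ax": 0, "ay": 0, "az": 4, "hand": 88},
    {"dx": -4.0, "dy": -2.2, "dz": -0.3, "ax": 0, "ay": 0, "az": 5, "hand": 88},
    {"dx": -4.8, "dy": -2.6, "dz": -0.3, "ax": 0, "ay": 0, "az": 6, "hand": 88},
    {"dx": -5.4, "dy": -2.9, "dz": -0.3, "ax": 0, "ay": 0, "az": 6.3, "hand": 88},
    {"dx": -5.4, "dy": -2.9, "dz": -0.3, "ax": 0, "ay": 0, "az": 6.3, "hand": 88},
    {"dx": -5.4, "dy": -2.9, "dz": -0.3, "ax": 0, "ay": 0, "az": 6.3, "hand": 88},
    {"dx": -5.4, "dy": -2.9, "dz": -0.3, "ax": 0, "ay": 0, "az": 6.3, "hand": 88}
  ]
}}

```text
clock: 1.4
tool_pos: [0.4687, 0.2974, 0.2816]
eef_rot: [0.498, 0.867, 0.0, -0.001]
contact_force: [-0.4, 0.2, -0.0]
opening: 1.001
```

```bash
python3 look.py ctl
```

```text
1.4 [0.4687 0.2974 0.2816] [ 4.980e-01  8.672e-01  1.000e-04 -6.000e-04] [-0.62  0.57 -0.04  1.76  0.03  0.81 -0.15] 0.004110215451720978
```

View pics/ctl.png

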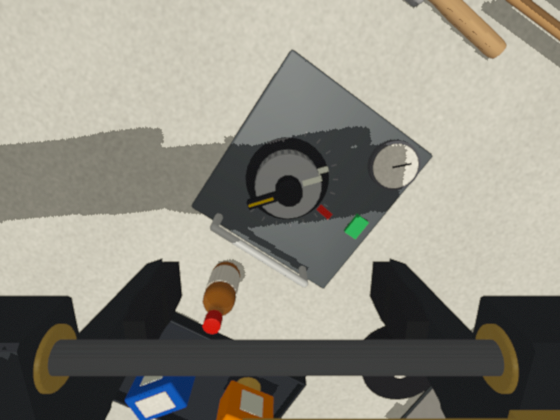

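```bash
python3 - <<'E'
import pickle,cv2,numpy as np
s,m,p,d=pickle.load(open("/tmp/ctl.pkl","rb"))
cv2.imwrite("pics/ctlz.png",cv2.resize(p[125:265,190:390,::-1],None,fx=4,fy=4,interpolation=cv2.INTER_CUBIC))
E
```

```text
(no output)
```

View pics/ctlz.png

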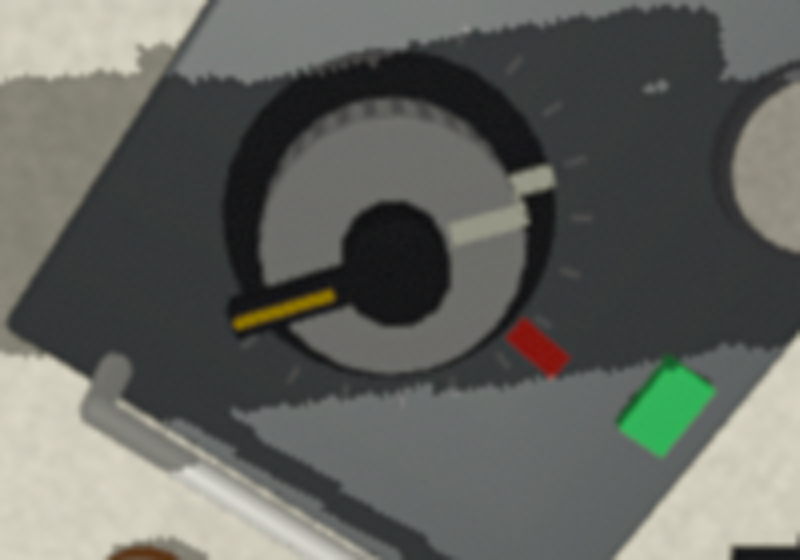

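```bash
python3 - <<'E'
import pickle,cv2,numpy as np
from h import *
s,m,p,d=pickle.load(open("/tmp/ctl.pkl","rb"))
Z=lambda u,v:(190+(u+.5)/4-.5,125+(v+.5)/4-.5)
W=lambda u,v,z:ray(m,Z(u,v),z)
ax=W(394,236,.093); hub=W(397,263,.115)
print('axis',ax,'hub',hub)
cs=np.array([ray(m,c,.06) for c in [(292,50),(432,157),(324,288),(193,207)]])
ctr=cs.mean(0);print('corners',cs.round(4).tolist(),ctr)
print([np.linalg.norm(cs[i]-cs[(i+1)%4]).round(4) for i in range(4)])
# x axis of box: gauge side; corner0->1 is direction? gauge near corner1=(+x,+y)
for i in range(4):
    e=cs[(i+1)%4]-cs[i];print(i,np.degrees(np.arctan2(e[1],e[0])))
for n,P in dict(ptr=W(535,182,.063),ptr_top1=W(525,215,.093),ptr_top0=W(455,236,.093),mk=W(538,347,.0617),mk0=W(516,330,.0617),mk1=W(560,365,.0617),lev=W(234,320,.114)).items():
    e=P[:2]-ax[:2];print(n,P.round(4),np.degrees(np.arctan2(e[1],e[0])).round(1),np.linalg.norm(e).round(4))
C=cloud(m,d)
for u,v in [(255,145),(340,120),(285,160),(289,190)]: print(C[v,u].round(4))
E
```

```text
axis [0.47483435 0.30725335 0.093     ] hub [0.47499646 0.30682917 0.115     ]
corners [[0.4203, 0.4072, 0.06], [0.587, 0.3941, 0.06], [0.5743, 0.2198, 0.06], [0.4089, 0.2311, 0.06]] [0.49761212 0.3130562  0.06      ]
[np.float64(0.1672), np.float64(0.1748), np.float64(0.1658), np.float64(0.1764)]
0 -4.485306480492568
1 -94.14078715407689
2 176.06728853517572
3 86.29581679527651
ptr [0.5022 0.3304 0.063 ] 40.2 0.0358
ptr_top1 [0.4977 0.3262 0.093 ] 39.6 0.0297
ptr_top0 [0.4867 0.3142 0.093 ] 30.3 0.0137
mk [0.5261 0.2948 0.0617] -13.7 0.0527
mk0 [0.5188 0.2958 0.0617] -14.6 0.0454
mk1 [0.5335 0.2936 0.0617] -13.1 0.0603
lev [0.4515 0.2782 0.114 ] -128.8 0.0372
[0.4328 0.3178 0.0615]
[0.4904 0.3782 0.0605]
[0.4615 0.3242 0.093 ]
[0.4748 0.3073 0.1157]
```

{"name": "servo_tool", "arguments": {
  "deltas": [
    {"dx": -0.8, "dy": -0.45, "dz": 0.1, "ax": 0, "ay": 0, "az": 1.7, "hand": 88},
    {"dx": -1.6, "dy": -0.9, "dz": 0.2, "ax": 0, "ay": 0, "az": 3.4, "hand": 80},
    {"dx": -2.4, "dy": -1.3, "dz": 0.3, "ax": 0, "ay": 0, "az": 5.1, "hand": 70},
    {"dx": -3.2, "dy": -1.75, "dz": 0.4, "ax": 0, "ay": 0, "az": 6.8, "hand": 66},
    {"dx": -4.0, "dy": -2.2, "dz": 0.5, "ax": 0, "ay": 0, "az": 8.5, "hand": 66},
    {"dx": -4.4, "dy": -2.4, "dz": 0.5, "ax": 0, "ay": 0, "az": 10, "hand": 66},
    {"dx": -4.4, "dy": -2.4, "dz": 0.5, "ax": 0, "ay": 0, "az": 10, "hand": 66},
    {"dx": -4.4, "dy": -2.4, "dz": 0.5, "ax": 0, "ay": 0, "az": 10, "hand": 66},
    {"dx": -4.4, "dy": -2.4, "dz": 0.5, "ax": 0, "ay": 0, "az": 10, "hand": 66}
  ]
}}

```text
clock: 2.58
tool_pos: [0.4778, -0.0026, 0.2517]
eef_rot: [0.864, 0.503, 0.0, -0.0]
contact_force: [0.6, -0.8, -1.0]
opening: 0.75
```

```bash
python3 look.py rel
```

```text
2.575 [ 0.4778 -0.0026  0.2517] [ 8.644e-01  5.027e-01  3.000e-04 -5.000e-04] [-0.23  0.53  0.22  2.02 -0.19  0.61 -0.4 ] 0.009045685158812874
```

View pics/rel.png

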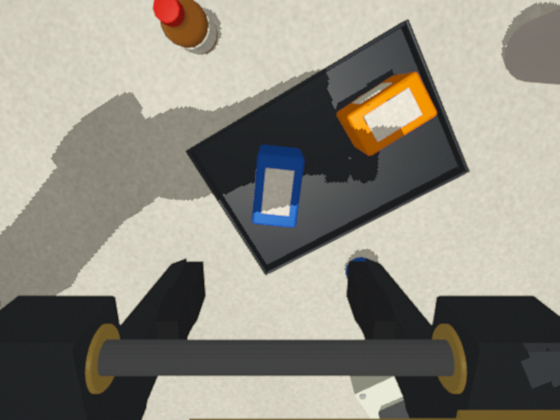

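```bash
python3 - <<'E'
import pickle,cv2,numpy as np
s,m,p,d=pickle.load(open("/tmp/rel.pkl","rb"))
cv2.imwrite("pics/relz.png",cv2.resize(p[135:240,230:330,::-1],None,fx=5.5,fy=5.5,interpolation=cv2.INTER_CUBIC))
E
```

```text
(no output)
```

View pics/relz.png

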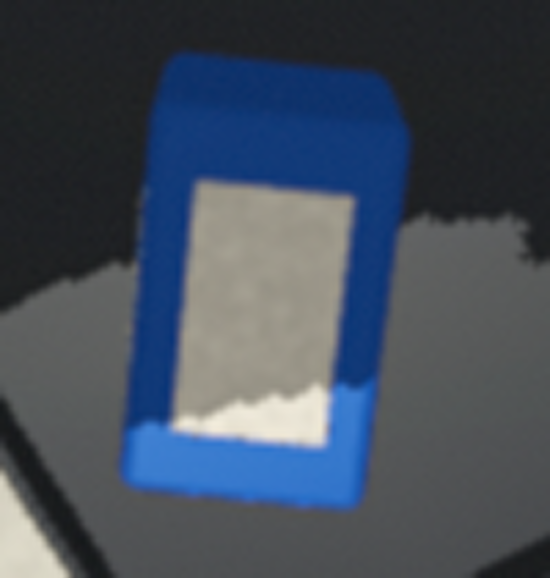

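```bash
python3 - <<'E'
import pickle,numpy as np
from h import *
s,m,p,d=pickle.load(open("/tmp/rel.pkl","rb"))
W=lambda u,v,z:ray(m,(230+(u+.5)/5.5-.5,135+(v+.5)/5.5-.5),z)
for q in ([(152,104),(411,128),(362,508),(122,488)],[(193,180),(356,196),(328,446),(171,430)]):
    c=np.array([W(*a,.078) for a in q]); print(c.mean(0).round(4),[np.linalg.norm(c[i]-c[(i+1)%4]).round(4) for i in range(4)])
    e=c[0]-c[3]+c[1]-c[2]; print('long ax',np.degrees(np.arctan2(e[1],e[0])))
x,y,z,w=s['eef_rot']; print('toolx ang',np.degrees(2*np.arctan2(y,x)))
C=cloud(m,d); print(C[190,277],C[207,300],C[110,390])
E
```

```text
[ 0.4784 -0.002   0.078 ] [np.float64(0.0395), np.float64(0.0621), np.float64(0.039), np.float64(0.0623)]
long ax 54.717851587846816
[ 0.4783 -0.0024  0.078 ] [np.float64(0.0252), np.float64(0.0409), np.float64(0.0253), np.float64(0.0407)]
long ax 54.91788105410809
toolx ang 60.36075992451884
[ 4.79247560e-01 -4.40328257e-04  7.96910890e-02] [ 0.48195638 -0.04692111  0.00465703] [0.59033025 0.01226492 0.07927365]
```

{"name": "servo_tool", "arguments": {
  "newtons": 35,
  "deltas": [
    {"dx": 0.01, "dy": 0, "dz": 0.8, "ax": 0, "ay": 0, "az": 0.93, "hand": 66},
    {"dx": 0.01, "dy": 0, "dz": 1.6, "ax": 0, "ay": 0, "az": 0.93, "hand": 66},
    {"dx": 0.01, "dy": 0, "dz": 2.3, "ax": 0, "ay": 0, "az": 0.93, "hand": 66},
    {"dx": 0.01, "dy": 0, "dz": 2.8, "ax": 0, "ay": 0, "az": 0.93, "hand": 66},
    {"dx": 0.01, "dy": 0, "dz": 3.1, "ax": 0, "ay": 0, "az": 0.93, "hand": 66},
    {"dx": 0.01, "dy": 0, "dz": 3.2, "ax": 0, "ay": 0, "az": 0.93, "hand": 66},
    {"dx": 0.01, "dy": 0, "dz": 3.2, "ax": 0, "ay": 0, "az": 0.93, "hand": 60},
    {"dx": 0.01, "dy": 0, "dz": 3.2, "ax": 0, "ay": 0, "az": 0.93, "hand": 50},
    {"dx": 0.01, "dy": 0, "dz": 3.2, "ax": 0, "ay": 0, "az": 0.93, "hand": 42},
    {"dx": 0.01, "dy": 0, "dz": 3.2, "ax": 0, "ay": 0, "az": 0.93, "hand": 30}
  ]
}}

```text
clock: 3.88
tool_pos: [0.4783, -0.004, 0.0603]
eef_rot: [0.889, 0.458, 0.001, 0.0]
contact_force: [-0.6, 1.2, 4.8]
opening: 0.453
```

{"name": "servo_tool", "arguments": {
  "deltas": [
    {"dx": 0, "dy": 0, "dz": 0, "ax": 0, "ay": 0, "az": 0, "hand": 30},
    {"dx": 0, "dy": 0, "dz": 0, "ax": 0, "ay": 0, "az": 0, "hand": 30},
    {"dx": 0, "dy": 0, "dz": 0, "ax": 0, "ay": 0, "az": 0, "hand": 30}
  ]
}}

```text
clock: 4.25
tool_pos: [0.4783, -0.004, 0.0603]
eef_rot: [0.889, 0.458, 0.001, 0.0]
contact_force: [-0.1, 1.1, 5.6]
opening: 0.453
```

{"name": "servo_tool", "arguments": {
  "deltas": [
    {"dx": 0, "dy": 0, "dz": -0.4, "ax": 0, "ay": 0, "az": 0, "hand": 30},
    {"dx": 0, "dy": 0, "dz": -1.0, "ax": 0, "ay": 0, "az": 0, "hand": 30},
    {"dx": 0, "dy": 0, "dz": -1.7, "ax": 0, "ay": 0, "az": 0, "hand": 30},
    {"dx": 0, "dy": 0, "dz": -2.4, "ax": 0, "ay": 0, "az": 0, "hand": 30},
    {"dx": 0, "dy": 0, "dz": -3.0, "ax": 0, "ay": 0, "az": 0, "hand": 30},
    {"dx": 0, "dy": 0, "dz": -3.3, "ax": 0, "ay": 0, "az": 0, "hand": 30},
    {"dx": 0, "dy": 0, "dz": -3.3, "ax": 0, "ay": 0, "az": 0, "hand": 30}
  ]
}}

```text
clock: 5.12
tool_pos: [0.4784, -0.0041, 0.2586]
eef_rot: [0.889, 0.458, 0.001, 0.0]
contact_force: [-0.3, 0.2, -0.4]
opening: 0.448
```

```bash
python3 look.py held; python3 - <<'E'
import numpy as np
from plant import r
s=r.get_state();print(s['contact_force'],s['opening'])
from scipy.spatial.transform import Rotation as R
q=R.from_quat(s['eef_rot']);d=q.inv().apply(np.array([.47,-.322,.26])-s['tool_pos'])
print(d/.06, np.degrees(np.arctan2(*q.as_matrix()[[1,0],0])))
E
```

```text
5.125 [ 0.4784 -0.0041  0.2586] [8.889e-01 4.580e-01 1.100e-03 4.000e-04] [-0.26  0.52  0.27  2.02 -0.23  0.63 -0.46] 0.03702677229699632
[ 0.38533559  0.5676447  -1.73374757] 0.4495522577735722
[-4.39073281  2.970801   -0.04112962] 54.52666321207994
```

View pics/held.png

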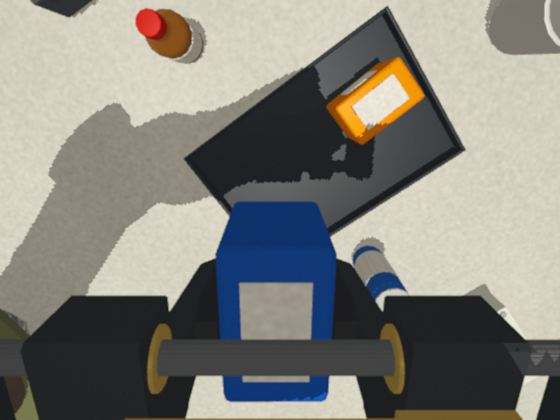

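{"name": "servo_tool", "arguments": {
  "deltas": [
    {"dx": -0.7, "dy": 0.5, "dz": 0, "ax": 0, "ay": 0, "az": 1.4, "hand": 30},
    {"dx": -1.4, "dy": 1.0, "dz": 0, "ax": 0, "ay": 0, "az": 2.8, "hand": 30},
    {"dx": -2.1, "dy": 1.5, "dz": 0, "ax": 0, "ay": 0, "az": 4.2, "hand": 30},
    {"dx": -2.8, "dy": 2.0, "dz": 0, "ax": 0, "ay": 0, "az": 5.6, "hand": 30},
    {"dx": -3.5, "dy": 2.4, "dz": 0, "ax": 0, "ay": 0, "az": 7, "hand": 30},
    {"dx": -4.1, "dy": 2.8, "dz": 0, "ax": 0, "ay": 0, "az": 8.2, "hand": 30},
    {"dx": -4.4, "dy": 3.0, "dz": 0, "ax": 0, "ay": 0, "az": 8.6, "hand": 30},
    {"dx": -4.4, "dy": 3.0, "dz": 0, "ax": 0, "ay": 0, "az": 8.6, "hand": 30},
    {"dx": -4.4, "dy": 3.0, "dz": 0, "ax": 0, "ay": 0, "az": 8.6, "hand": 30}
  ]
}}

```text
clock: 6.3
tool_pos: [0.4717, -0.3211, 0.2569]
eef_rot: [1.0, 0.027, -0.0, -0.002]
contact_force: [0.4, 0.6, -1.4]
opening: 0.453
```

```bash
python3 look.py sock
```

```text
6.3 [ 0.4717 -0.3211  0.2569] [ 9.996e-01  2.720e-02 -4.000e-04 -1.500e-03] [ 0.24  0.67  0.49  1.76 -0.41  0.81 -0.59] 0.010020522538454755
```

View pics/sock.png

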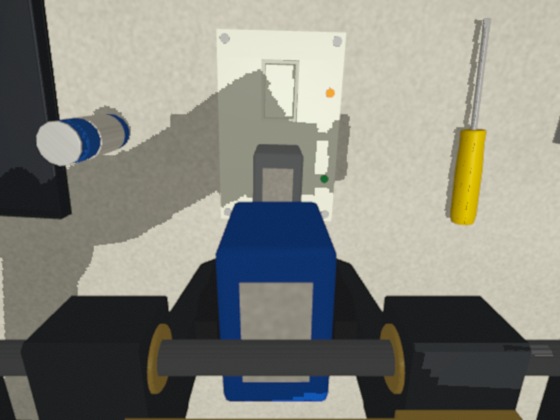

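```bash
python3 - <<'E'
import pickle,cv2,numpy as np
s,m,p,d=pickle.load(open("/tmp/sock.pkl","rb"))
cv2.imwrite("pics/sockz.png",cv2.resize(p[45:135,235:325,::-1],None,fx=6,fy=6,interpolation=cv2.INTER_CUBIC))
cv2.imwrite("pics/sockb.png",cv2.resize(p[190:410,205:345,::-1],None,fx=2.7,fy=2.7,interpolation=cv2.INTER_CUBIC))
E
```

```text
(no output)
```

View pics/sockz.png

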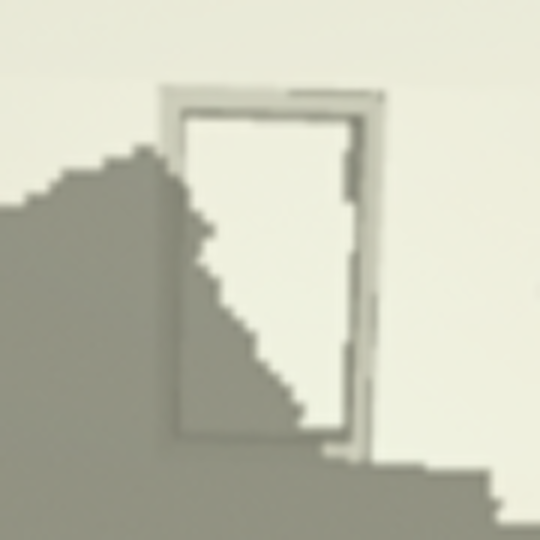

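View pics/sockb.png

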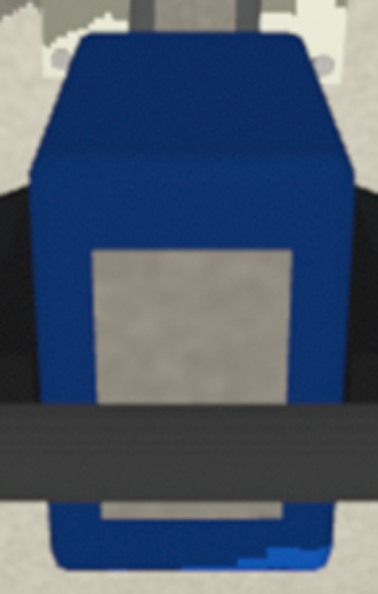

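```bash
cat > m.py <<'E'
import pickle,numpy as np
from h import *
from scipy.spatial.transform import Rotation as R
s,m,p,d=pickle.load(open("/tmp/sock.pkl","rb"))
W=lambda u,v,z:ray(m,(235+(u+.5)/6-.5,45+(v+.5)/6-.5),z)
out=[(160,87),(385,93),(367,462),(156,447)]; inn=[(182,112),(365,120),(352,440),(175,437)]
for q,z in ((out,.045),(inn,.042)):
    c=np.array([W(*a,z) for a in q]); print(c.mean(0).round(4),[np.linalg.norm(c[i]-c[(i+1)%4]).round(4) for i in range(4)])
    for i in (0,2): 
        e=c[(i+1)%4]-c[i]; print(' short',np.degrees(np.arctan2(e[1],e[0]))%180)
        e=c[(i+2)%4]-c[(i+1)%4]; print(' long',np.degrees(np.arctan2(e[1],e[0]))%180)
# depth of top
C=cloud(m,d); print('base z',C[60,240],C[150,320],'held top z',C[300,275])
q=R.from_quat(s['eef_rot']); t=np.array(s['tool_pos'])
for zt in (.017,.018):
    c=np.array([ray(m,(205+(u+.5)/2.7-.5,190+(v+.5)/2.7-.5),t[2]+zt) for u,v in [(92,250),(292,250),(282,519),(101,519)]])
    print('label tool',q.inv().apply(c.mean(0)-t).round(4),[np.linalg.norm(c[i]-c[(i+1)%4]).round(4) for i in range(4)])
    e=c[0]+c[1]-c[2]-c[3]; print(np.degrees(np.arctan2(e[1],e[0])), q.as_matrix()[:,0], q.as_matrix()[:,2])
E
python3 m.py
```

```text
[ 0.5544 -0.3191  0.045 ] [np.float64(0.0326), np.float64(0.0521), np.float64(0.0323), np.float64(0.0506)]
 short 91.69491933933267
 long 1.2717217027421839
 short 89.18101280092608
 long 1.7051191355935527
[ 0.5539 -0.3194  0.042 ] [np.float64(0.0269), np.float64(0.0456), np.float64(0.0272), np.float64(0.0462)]
 short 90.78777800203497
 long 1.6174391646496815
 short 92.18901305774854
 long 1.2486604350401738
base z [ 0.57785626 -0.28372091  0.04540935] [ 0.50411405 -0.36029714  0.0463799 ] held top z [ 0.48694032 -0.32011596  0.27625242]
label tool [-0.0003  0.     -0.017 ] [np.float64(0.0247), np.float64(0.0417), np.float64(0.0249), np.float64(0.0417)]
3.0381125347093283 [ 9.98516509e-01  5.44449439e-02 -7.27709630e-04] [-8.92578293e-04  3.00391721e-03 -9.99995090e-01]
label tool [ 0.0005  0.     -0.018 ] [np.float64(0.0245), np.float64(0.0413), np.float64(0.0246), np.float64(0.0413)]
3.0381125347093016 [ 9.98516509e-01  5.44449439e-02 -7.27709630e-04] [-8.92578293e-04  3.00391721e-03 -9.99995090e-01]
```

{"name": "servo_tool", "arguments": {
  "deltas": [
    {"dx": 0.6, "dy": 0.04, "dz": 0, "ax": 0, "ay": 0, "az": 0.27, "hand": 30},
    {"dx": 1.2, "dy": 0.04, "dz": 0.1, "ax": 0, "ay": 0, "az": 0.27, "hand": 30},
    {"dx": 1.36, "dy": 0.04, "dz": 0.6, "ax": 0, "ay": 0, "az": 0.27, "hand": 30},
    {"dx": 1.36, "dy": 0.04, "dz": 1.2, "ax": 0, "ay": 0, "az": 0.27, "hand": 30},
    {"dx": 1.36, "dy": 0.04, "dz": 1.8, "ax": 0, "ay": 0, "az": 0.27, "hand": 30},
    {"dx": 1.36, "dy": 0.04, "dz": 2.2, "ax": 0, "ay": 0, "az": 0.27, "hand": 30},
    {"dx": 1.36, "dy": 0.04, "dz": 2.4, "ax": 0, "ay": 0, "az": 0.27, "hand": 30},
    {"dx": 1.36, "dy": 0.04, "dz": 2.5, "ax": 0, "ay": 0, "az": 0.27, "hand": 30},
    {"dx": 1.36, "dy": 0.04, "dz": 2.5, "ax": 0, "ay": 0, "az": 0.27, "hand": 30}
  ]
}}

```text
clock: 7.48
tool_pos: [0.5533, -0.3216, 0.1081]
eef_rot: [1.0, 0.012, 0.0, 0.0]
contact_force: [-0.3, 0.2, -1.1]
opening: 0.449
```

```bash
python3 look.py hov; python3 - <<'E'
from plant import eyes
import cv2
p,d=eyes.snapshot("scene"); cv2.imwrite("pics/hovs.png",cv2.resize(p[210:330,110:260,::-1],None,fx=5,fy=5,interpolation=cv2.INTER_CUBIC))
E
```

```text
7.475 [ 0.5533 -0.3216  0.1081] [9.999e-01 1.160e-02 3.000e-04 1.000e-04] [ 0.25  0.95  0.39  1.65 -0.53  0.65 -0.62] 0.012285998901586812
```

View pics/hov.png

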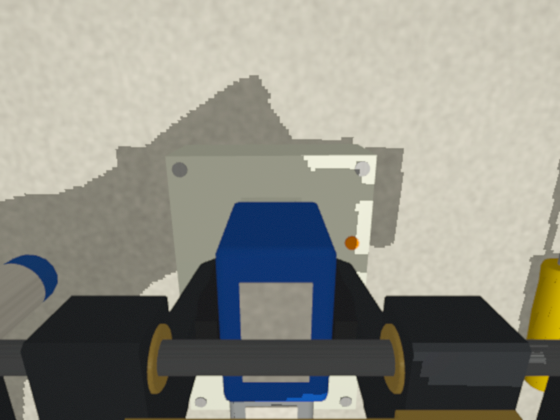

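View pics/hovs.png

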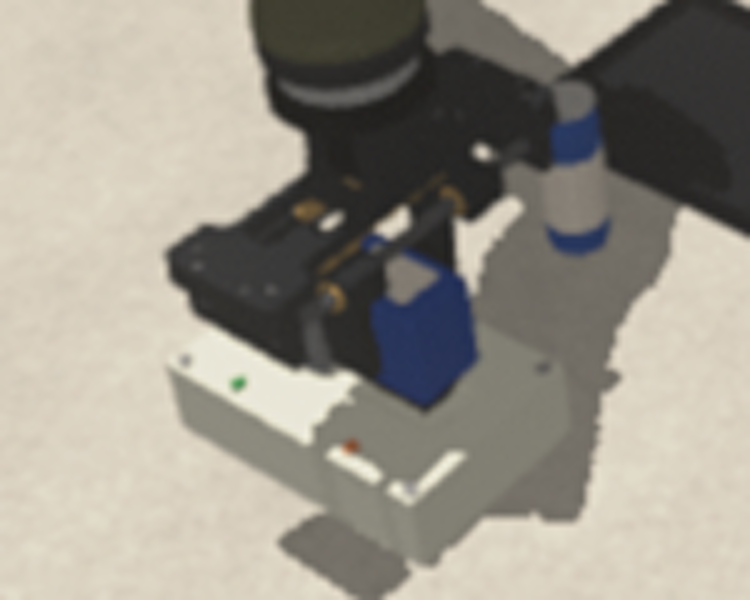

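```bash
python3 - <<'E'
import pickle,numpy as np
from h import *
s,m,p,d=pickle.load(open("/tmp/hov.pkl","rb"))
for row in (152,200,):
    print(row,p[row,155:180].mean(-1).astype(int),p[row,365:385].mean(-1).astype(int))
a,b=ray(m,(166,157),.045),ray(m,(377,155.5),.045);print(a,b,(a+b)/2,np.linalg.norm(a-b))
s2,m2,p2,d2=pickle.load(open("/tmp/sock.pkl","rb"))
a,b=ray(m2,(217,29.5),.045),ray(m2,(346,32),.045);print(a,b,(a+b)/2,np.linalg.norm(a-b))
E
```

```text
152 [128 127 126 126 125 126 126 127 129 130 129 130 130 128 128 128 129 130
 131 131 130 131 130 130 131] [130 130 130 130 130 129 129 127 129 129 129 130 130 130 130 129 129 129
 128 127]
200 [131 132 132 131 129 129 129 128 128 127 126 125 124 126 132 142 145 145
 145 145 145 145 145 146 145] [179 179 179 179 179 179 177 165 137 126 126 126 126 128 128 128 129 128
 128 127]
[ 0.60088856 -0.26318169  0.045     ] [ 0.60422975 -0.37358399  0.045     ] [ 0.60255915 -0.31838284  0.045     ] 0.11045284707870588
[ 0.60075465 -0.26362342  0.045     ] [ 0.60475649 -0.37316547  0.045     ] [ 0.60275557 -0.31839445  0.045     ] 0.1096151261442991
```

{"name": "servo_tool", "arguments": {
  "deltas": [
    {"dx": 0, "dy": -0.035, "dz": 0, "ax": 0, "ay": 0, "az": -0.05, "hand": 30},
    {"dx": 0, "dy": -0.035, "dz": 0, "ax": 0, "ay": 0, "az": -0.05, "hand": 30},
    {"dx": 0, "dy": -0.035, "dz": 0.05, "ax": 0, "ay": 0, "az": -0.05, "hand": 30},
    {"dx": 0, "dy": -0.035, "dz": 0.1, "ax": 0, "ay": 0, "az": -0.05, "hand": 30},
    {"dx": 0, "dy": -0.035, "dz": 0.15, "ax": 0, "ay": 0, "az": -0.05, "hand": 30},
    {"dx": 0, "dy": -0.035, "dz": 0.18, "ax": 0, "ay": 0, "az": -0.05, "hand": 30}
  ]
}}

```text
clock: 8.32
tool_pos: [0.5527, -0.3197, 0.0965]
eef_rot: [1.0, 0.014, -0.0, -0.0]
contact_force: [-0.2, 0.2, -1.9]
opening: 0.455
```

{"name": "servo_tool", "arguments": {
  "deltas": [
    {"dx": 0.01, "dy": 0, "dz": 0.04, "ax": 0, "ay": 0, "az": 0, "hand": 30},
    {"dx": 0.01, "dy": 0, "dz": 0.08, "ax": 0, "ay": 0, "az": 0, "hand": 30},
    {"dx": 0.01, "dy": 0, "dz": 0.12, "ax": 0, "ay": 0, "az": 0, "hand": 30},
    {"dx": 0.01, "dy": 0, "dz": 0.16, "ax": 0, "ay": 0, "az": 0, "hand": 30}
  ]
}}

```text
clock: 8.82
tool_pos: [0.5535, -0.3197, 0.0871]
eef_rot: [1.0, 0.014, 0.0, -0.0]
contact_force: [-0.3, 0.1, -1.2]
opening: 0.445
```

Going in freely; 4 mm to go.

{"name": "servo_tool", "arguments": {
  "deltas": [
    {"dx": 0, "dy": 0, "dz": 0.03, "ax": 0, "ay": 0, "az": 0, "hand": 30},
    {"dx": 0, "dy": 0, "dz": 0.06, "ax": 0, "ay": 0, "az": 0, "hand": 30},
    {"dx": 0, "dy": 0, "dz": 0.09, "ax": 0, "ay": 0, "az": 0, "hand": 30},
    {"dx": 0, "dy": 0, "dz": 0.09, "ax": 0, "ay": 0, "az": 0, "hand": 30}
  ]
}}

```text
clock: 9.32
tool_pos: [0.5535, -0.3197, 0.0834]
eef_rot: [1.0, 0.014, 0.0, -0.0]
contact_force: [-3.2, 2.1, 10.1]
opening: 0.45
```

{"name": "servo_tool", "arguments": {
  "deltas": [
    {"dx": 0, "dy": 0, "dz": 0.03, "ax": 0, "ay": 0, "az": 0, "hand": 30},
    {"dx": 0, "dy": 0, "dz": 0.03, "ax": 0, "ay": 0, "az": 0, "hand": 30},
    {"dx": 0, "dy": 0, "dz": 0.0, "ax": 0, "ay": 0, "az": 0, "hand": 40},
    {"dx": 0, "dy": 0, "dz": 0, "ax": 0, "ay": 0, "az": 0, "hand": 60},
    {"dx": 0, "dy": 0, "dz": 0, "ax": 0, "ay": 0, "az": 0, "hand": 60},
    {"dx": 0, "dy": 0, "dz": 0, "ax": 0, "ay": 0, "az": 0, "hand": 60},
    {"dx": 0, "dy": 0, "dz": 0, "ax": 0, "ay": 0, "az": 0, "hand": 60}
  ]
}}

```text
clock: 10.2
tool_pos: [0.5534, -0.3197, 0.0816]
eef_rot: [1.0, 0.014, -0.0, -0.0]
contact_force: [0.1, -0.7, -0.2]
opening: 0.682
```

{"name": "servo_tool", "arguments": {
  "deltas": [
    {"dx": 0, "dy": 0, "dz": -0.3, "ax": 0, "ay": 0, "az": 0, "hand": 62},
    {"dx": 0, "dy": 0, "dz": -0.8, "ax": 0, "ay": 0, "az": 0, "hand": 62},
    {"dx": 0, "dy": 0, "dz": -1.5, "ax": 0, "ay": 0, "az": 0, "hand": 62},
    {"dx": 0, "dy": 0, "dz": -2.2, "ax": 0, "ay": 0, "az": 0, "hand": 62},
    {"dx": 0, "dy": 0, "dz": -2.8, "ax": 0, "ay": 0, "az": 0, "hand": 62},
    {"dx": 0, "dy": 0, "dz": -3, "ax": 0, "ay": 0, "az": 0, "hand": 62},
    {"dx": 0, "dy": 0, "dz": -3, "ax": 0, "ay": 0, "az": 0, "hand": 62}
  ]
}}

```text
clock: 11.08
tool_pos: [0.5536, -0.3197, 0.2624]
eef_rot: [1.0, 0.014, 0.001, 0.0]
contact_force: [0.5, 0.3, -0.6]
opening: 0.71
```

```bash
python3 look.py done1;  python3 - <<'E'
import pickle,cv2
s,m,p,d=pickle.load(open("/tmp/done1.pkl","rb"))
cv2.imwrite("pics/done1z.png",cv2.resize(p[120:340,150:410,::-1],None,fx=2.7,fy=2.7,interpolation=cv2.INTER_CUBIC))
from h import *
C=cloud(m,d); 
for u,v in [(275,230),(275,215),(240,140),(275,270)]: print(u,v,C[v,u].round(4))
E
```

```text
11.075 [ 0.5536 -0.3197  0.2624] [9.999e-01 1.400e-02 5.000e-04 1.000e-04] [ 0.19  0.76  0.51  1.54 -0.43  0.95 -0.71] 0.036181658280195275
275 230 [ 0.5077 -0.3206  0.0615]
275 215 [ 0.5375 -0.3198  0.1033]
240 140 [ 0.5917 -0.2852  0.046 ]
275 270 [ 0.4861 -0.3212  0.1033]
```

View pics/done1z.png

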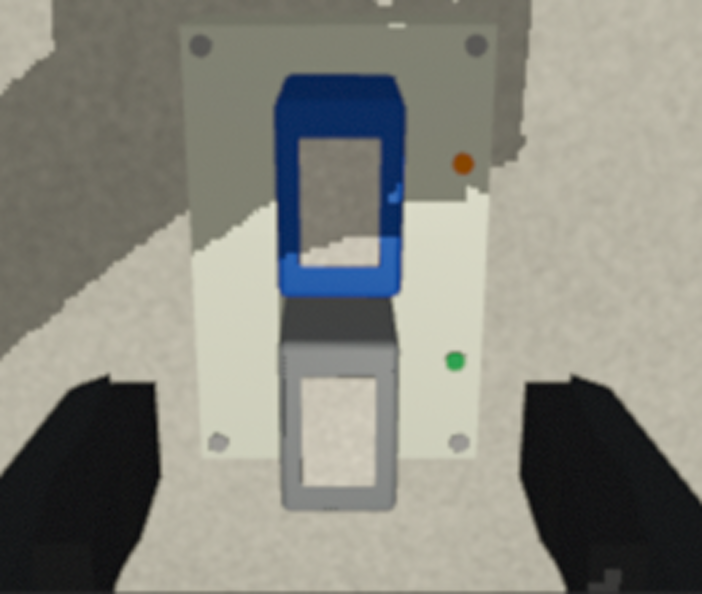

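{"name": "servo_tool", "arguments": {
  "deltas": [
    {"dx": -0.05, "dy": -0.5, "dz": 0, "ax": 0, "ay": 0, "az": -0.6, "hand": 88},
    {"dx": -0.1, "dy": -1.3, "dz": 0, "ax": 0, "ay": 0, "az": -1.6, "hand": 88},
    {"dx": -0.2, "dy": -2.1, "dz": 0, "ax": 0, "ay": 0, "az": -2.6, "hand": 88},
    {"dx": -0.3, "dy": -2.9, "dz": 0, "ax": 0, "ay": 0, "az": -3.6, "hand": 88},
    {"dx": -0.4, "dy": -3.7, "dz": 0, "ax": 0, "ay": 0, "az": -4.6, "hand": 88},
    {"dx": -0.5, "dy": -4.5, "dz": 0, "ax": 0, "ay": 0, "az": -5.6, "hand": 88},
    {"dx": -0.6, "dy": -5.3, "dz": 0, "ax": 0, "ay": 0, "az": -6.6, "hand": 88},
    {"dx": -0.7, "dy": -6.1, "dz": 0, "ax": 0, "ay": 0, "az": -7.6, "hand": 88},
    {"dx": -0.8, "dy": -6.9, "dz": 0, "ax": 0, "ay": 0, "az": -8.6, "hand": 88},
    {"dx": -0.9, "dy": -7.5, "dz": 0, "ax": 0, "ay": 0, "az": -9.5, "hand": 88}
  ]
}}

```text
clock: 12.38
tool_pos: [0.4854, 0.1309, 0.2603]
eef_rot: [0.871, 0.492, -0.002, -0.001]
contact_force: [0.6, -0.5, -0.5]
opening: 1.0
```

```bash
cat > to.py <<'E'
import sys,numpy as np
from plant import r
from scipy.spatial.transform import Rotation as R
s=r.get_state();t=np.array(list(map(float,sys.argv[1:4])));ang=float(sys.argv[4])
q=R.from_quat(s['eef_rot']);d=q.inv().apply(t-s['tool_pos'])
a=np.degrees(np.arctan2(*q.as_matrix()[[1,0],0]))
print('at',np.round(s['tool_pos'],4),'toolx',a.round(2),'units',(d/.06).round(3),'az',round((a-ang)/6,3),'tilt',q.as_matrix()[:,2].round(4))
E
python3 to.py .475 .307 .26 78
```

```text
at [0.4854 0.1309 0.2603] toolx 58.91 units [ 2.424 -1.665  0.005] az -3.182 tilt [-3.3e-03 -3.0e-04 -1.0e+00]
```

{"name": "servo_tool", "arguments": {
  "deltas": [
    {"dx": 0.6, "dy": -0.4, "dz": 0, "ax": 0, "ay": 0, "az": -0.8, "hand": 88},
    {"dx": 1.2, "dy": -0.8, "dz": 0, "ax": 0, "ay": 0, "az": -1.6, "hand": 88},
    {"dx": 1.8, "dy": -1.2, "dz": 0, "ax": 0, "ay": 0, "az": -2.4, "hand": 88},
    {"dx": 2.2, "dy": -1.5, "dz": 0, "ax": 0, "ay": 0, "az": -3, "hand": 88},
    {"dx": 2.42, "dy": -1.66, "dz": 0, "ax": 0, "ay": 0, "az": -3.2, "hand": 88},
    {"dx": 2.42, "dy": -1.66, "dz": 0, "ax": 0, "ay": 0, "az": -3.2, "hand": 88},
    {"dx": 2.42, "dy": -1.66, "dz": 0, "ax": 0, "ay": 0, "az": -3.2, "hand": 88},
    {"dx": 2.42, "dy": -1.66, "dz": 0, "ax": 0, "ay": 0, "az": -3.2, "hand": 88}
  ]
}}

```text
clock: 13.38
tool_pos: [0.4781, 0.3027, 0.2621]
eef_rot: [0.779, 0.627, -0.0, 0.0]
contact_force: [0.2, -0.3, 0.0]
opening: 1.0
```

```bash
python3 look.py ctl2; python3 to.py .475 .307 .26 78; python3 - <<'E'
import pickle,cv2
s,m,p,d=pickle.load(open("/tmp/ctl2.pkl","rb"))
cv2.imwrite("pics/ctl2z.png",cv2.resize(p[120:280,180:380,::-1],None,fx=4,fy=3.7,interpolation=cv2.INTER_CUBIC)[:592])
E
```

```text
13.375 [0.4781 0.3027 0.2621] [ 7.791e-01  6.269e-01 -1.000e-04  4.000e-04] [-0.78  0.62  0.22  1.76 -0.18  0.78 -0.68] 0.006043595833143843
at [0.478  0.3031 0.2621] toolx 77.66 units [ 0.054 -0.063  0.035] az -0.056 tilt [ 2.e-04 -5.e-04 -1.e+00]
```

View pics/ctl2.png

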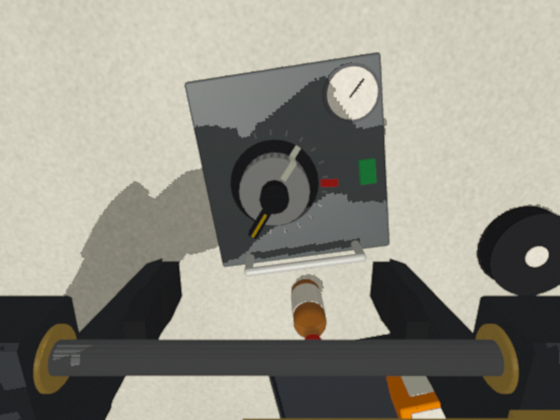

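View pics/ctl2z.png

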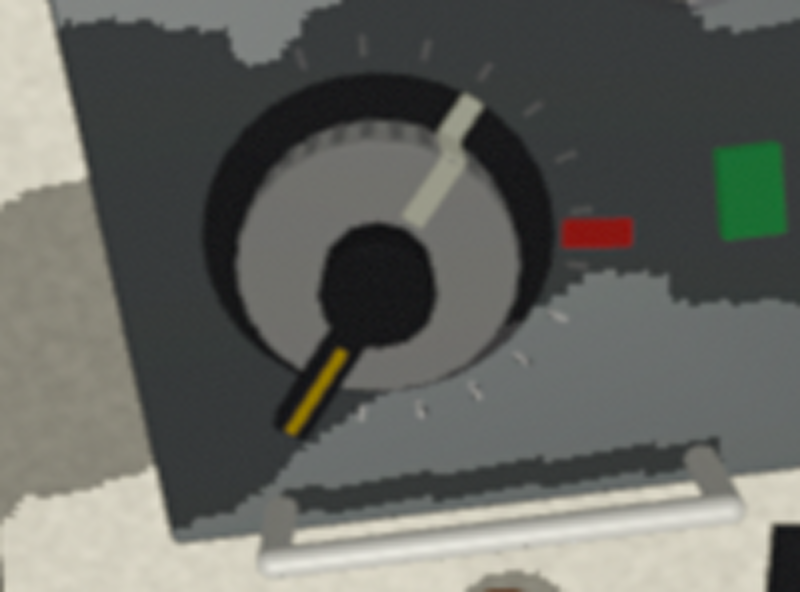

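```bash
python3 - <<'E'
import pickle,numpy as np
from h import *
s,m,p,d=pickle.load(open("/tmp/ctl2.pkl","rb"))
W=lambda u,v,z:ray(m,(180+(u+.5)/4-.5,120+(v+.5)/3.7-.5),z)
print(W(379.5,257,.093),W(378,285,.115))
for a in (237,522): print('edge',W(a,257,.093))
for a in (122,128,390): print('edge',W(379,a,.093))
for a in (203,555): print('skirt',W(a,235,.063))
ax=(W(379.5,257,.093)+W(378,285,.115))/2
for n,P in dict(ptr=W(462,115,.063),pend=W(472,98,.063),mk0=W(560,234,.0617),mk1=W(633,232,.0617),lev=W(288,430,.114)).items():
    e=P[:2]-ax[:2];print(n,P.round(4),np.degrees(np.arctan2(e[1],e[0])).round(1),np.linalg.norm(e).round(4))
E
```

```text
[0.47713014 0.30729609 0.093     ] [0.47684233 0.30699275 0.115     ]
edge [0.44763488 0.31375561 0.093     ]
edge [0.50662019 0.3008377  0.093     ]
edge [0.48367378 0.33748985 0.093     ]
edge [0.48338745 0.33619021 0.093     ]
edge [0.47003106 0.27556597 0.093     ]
skirt [0.43646497 0.31394225 0.063     ]
skirt [0.51639691 0.29643572 0.063     ]
ptr [0.5012 0.3306 0.063 ] 44.0 0.0337
pend [0.5042 0.3341 0.063 ] 44.7 0.0383
mk0 [0.5177 0.2961 0.0617] -15.2 0.0422
mk1 [0.5344 0.293  0.0617] -13.9 0.0591
lev [0.4515 0.278  0.114 ] -131.1 0.0387
```

{"name": "servo_tool", "arguments": {
  "deltas": [
    {"dx": 0.06, "dy": -0.05, "dz": 0.5, "ax": 0, "ay": 0, "az": -0.05, "hand": 88},
    {"dx": 0.06, "dy": -0.05, "dz": 1.1, "ax": 0, "ay": 0, "az": -0.05, "hand": 88},
    {"dx": 0.06, "dy": -0.05, "dz": 1.6, "ax": 0, "ay": 0, "az": -0.05, "hand": 88},
    {"dx": 0.06, "dy": -0.05, "dz": 1.75, "ax": 0, "ay": 0, "az": -0.05, "hand": 88},
    {"dx": 0.06, "dy": -0.05, "dz": 1.75, "ax": 0, "ay": 0, "az": -0.05, "hand": 88},
    {"dx": 0.06, "dy": -0.05, "dz": 1.75, "ax": 0, "ay": 0, "az": -0.05, "hand": 88}
  ]
}}

```text
clock: 14.18
tool_pos: [0.4763, 0.3088, 0.1581]
eef_rot: [0.777, 0.63, 0.001, 0.0]
contact_force: [0.0, 0.7, 0.1]
opening: 0.998
```

```bash
python3 look.py ctl3; python3 to.py .476 .307 .093 78
```

```text
14.175 [0.4763 0.3088 0.1581] [7.767e-01 6.298e-01 1.200e-03 1.000e-04] [-0.75  0.77  0.16  1.85 -0.22  0.54 -0.65] 0.002914026807383411
at [0.4762 0.3089 0.1582] toolx 78.08 units [-3.400e-02  1.000e-03  1.086e+00] az 0.014 tilt [ 0.002   0.0014 -1.    ]
```

View pics/ctl3.png

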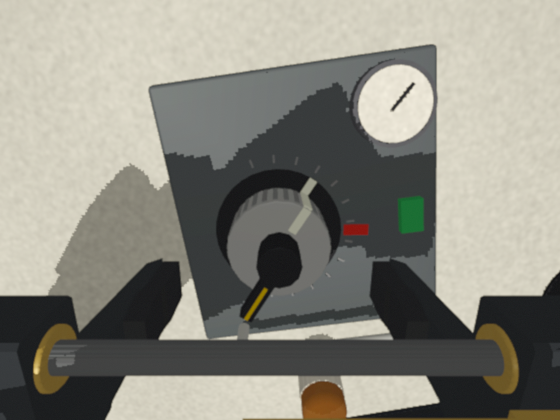

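{"name": "servo_tool", "arguments": {
  "newtons": 20,
  "deltas": [
    {"dx": -0.03, "dy": 0, "dz": 0.3, "ax": 0, "ay": 0, "az": 0, "hand": 88},
    {"dx": -0.03, "dy": 0, "dz": 0.6, "ax": 0, "ay": 0, "az": 0, "hand": 88},
    {"dx": -0.03, "dy": 0, "dz": 0.85, "ax": 0, "ay": 0, "az": 0, "hand": 88},
    {"dx": -0.03, "dy": 0, "dz": 1.0, "ax": 0, "ay": 0, "az": 0, "hand": 88},
    {"dx": -0.03, "dy": 0, "dz": 1.08, "ax": 0, "ay": 0, "az": 0, "hand": 88},
    {"dx": -0.03, "dy": 0, "dz": 1.08, "ax": 0, "ay": 0, "az": 0, "hand": 88},
    {"dx": -0.03, "dy": 0, "dz": 1.08, "ax": 0, "ay": 0, "az": 0, "hand": 88}
  ]
}}

```text
clock: 15.1
tool_pos: [0.4753, 0.307, 0.0925]
eef_rot: [0.777, 0.63, 0.0, 0.0]
contact_force: [-0.5, -0.2, 0.3]
opening: 1.001
```

```bash
python3 to.py .476 .307 .093 78
```

```text
at [0.4753 0.307  0.0925] toolx 78.1 units [ 0.002  0.011 -0.008] az 0.016 tilt [ 7.e-04  5.e-04 -1.e+00]
```

{"name": "servo_tool", "arguments": {
  "newtons": 20,
  "deltas": [
    {"dx": 0, "dy": 0.01, "dz": 0, "ax": 0, "ay": 0, "az": 0, "hand": 74},
    {"dx": 0, "dy": 0.01, "dz": 0, "ax": 0, "ay": 0, "az": 0, "hand": 66},
    {"dx": 0, "dy": 0.01, "dz": 0, "ax": 0, "ay": 0, "az": 0, "hand": 62},
    {"dx": 0, "dy": 0.01, "dz": 0, "ax": 0, "ay": 0, "az": 0, "hand": 54},
    {"dx": 0, "dy": 0.01, "dz": 0, "ax": 0, "ay": 0, "az": 0, "hand": 54},
    {"dx": 0, "dy": 0.01, "dz": 0, "ax": 0, "ay": 0, "az": 0, "hand": 54}
  ]
}}

```text
clock: 15.85
tool_pos: [0.4775, 0.3064, 0.0924]
eef_rot: [0.777, 0.63, 0.001, 0.001]
contact_force: [5.3, -1.0, -1.6]
opening: 0.675
```

{"name": "servo_tool", "arguments": {
  "deltas": [
    {"dx": 0, "dy": 0.01, "dz": 0, "ax": 0, "ay": 0, "az": 0.8, "hand": 54},
    {"dx": 0, "dy": 0.01, "dz": 0, "ax": 0, "ay": 0, "az": 1.6, "hand": 54},
    {"dx": 0, "dy": 0.01, "dz": 0, "ax": 0, "ay": 0, "az": 2.4, "hand": 54},
    {"dx": 0, "dy": 0.01, "dz": 0, "ax": 0, "ay": 0, "az": 3.2, "hand": 54},
    {"dx": 0, "dy": 0.01, "dz": 0, "ax": 0, "ay": 0, "az": 4, "hand": 54},
    {"dx": 0, "dy": 0.01, "dz": 0, "ax": 0, "ay": 0, "az": 4.7, "hand": 54},
    {"dx": 0, "dy": 0.01, "dz": 0, "ax": 0, "ay": 0, "az": 4.7, "hand": 54}
  ]
}}

```text
clock: 16.73
tool_pos: [0.4783, 0.306, 0.0924]
eef_rot: [0.907, 0.421, 0.002, 0.001]
contact_force: [6.6, -1.3, -1.7]
opening: 0.674
```

```bash
python3 look.py ctl4;python3 to.py .477 .307 .093 78
```

```text
16.725 [0.4783 0.306  0.0924] [9.071e-01 4.209e-01 1.800e-03 9.000e-04] [-0.79  0.89  0.23  1.88 -0.45  0.42 -0.93] 0.010366798131408056
at [0.4783 0.306  0.0924] toolx 49.8 units [-0.002 -0.027 -0.011] az -4.7 tilt [ 4.e-03 -1.e-04 -1.e+00]
```

View pics/ctl4.png

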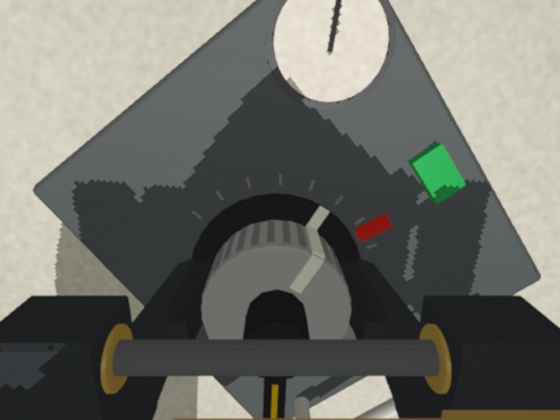

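```bash
python3 - <<'E'
import pickle,numpy as np
from h import *
s,m,p,d=pickle.load(open("/tmp/ctl4.pkl","rb"))
for ax in ((.476,.307),(.477,.307),(.478,.307)):
  for n,P in dict(ptr=ray(m,(317,218),.063),pend=ray(m,(323,208),.063),mk=ray(m,(373.5,228),.0617),mk0=ray(m,(358,235),.0617),mk1=ray(m,(389,220),.0617)).items():
    e=P[:2]-np.array(ax);print(n,P.round(4),np.degrees(np.arctan2(e[1],e[0])).round(1),np.linalg.norm(e).round(4))
E
```

```text
ptr [0.5098 0.3151 0.063 ] 13.5 0.0347
pend [0.5148 0.3171 0.063 ] 14.6 0.0401
mk [0.5265 0.294  0.0617] -14.5 0.0521
mk0 [0.519  0.2958 0.0617] -14.6 0.0444
mk1 [0.5342 0.2926 0.0617] -13.9 0.0599
ptr [0.5098 0.3151 0.063 ] 13.9 0.0338
pend [0.5148 0.3171 0.063 ] 15.0 0.0391
mk [0.5265 0.294  0.0617] -14.7 0.0512
mk0 [0.519  0.2958 0.0617] -15.0 0.0434
mk1 [0.5342 0.2926 0.0617] -14.1 0.059
ptr [0.5098 0.3151 0.063 ] 14.3 0.0328
pend [0.5148 0.3171 0.063 ] 15.4 0.0381
mk [0.5265 0.294  0.0617] -15.0 0.0502
mk0 [0.519  0.2958 0.0617] -15.3 0.0425
mk1 [0.5342 0.2926 0.0617] -14.4 0.058
```

{"name": "servo_tool", "arguments": {
  "deltas": [
    {"dx": 0, "dy": 0, "dz": 0, "ax": 0, "ay": 0, "az": 0.8, "hand": 54},
    {"dx": 0, "dy": 0, "dz": 0, "ax": 0, "ay": 0, "az": 1.6, "hand": 54},
    {"dx": 0, "dy": 0, "dz": 0, "ax": 0, "ay": 0, "az": 2.4, "hand": 54},
    {"dx": 0, "dy": 0, "dz": 0, "ax": 0, "ay": 0, "az": 3.2, "hand": 54},
    {"dx": 0, "dy": 0, "dz": 0, "ax": 0, "ay": 0, "az": 4, "hand": 54},
    {"dx": 0, "dy": 0, "dz": 0, "ax": 0, "ay": 0, "az": 4.8, "hand": 54},
    {"dx": 0, "dy": 0, "dz": 0, "ax": 0, "ay": 0, "az": 4.8, "hand": 54},
    {"dx": 0, "dy": 0, "dz": 0, "ax": 0, "ay": 0, "az": 4.8, "hand": 54}
  ]
}}

```text
clock: 17.77
tool_pos: [0.4788, 0.3054, 0.0924]
eef_rot: [0.983, 0.182, 0.002, 0.001]
contact_force: [6.5, -3.0, -3.1]
opening: 0.669
```

```bash
python3 look.py ctl5;python3 to.py .477 .307 .093 49.8
```

```text
17.775 [0.4788 0.3054 0.0924] [0.9833 0.182  0.0023 0.001 ] [-0.85  0.91  0.35  1.88 -0.64  0.46 -1.24] 0.0013850520215843458
at [0.4788 0.3053 0.0924] toolx 20.97 units [-0.018 -0.037 -0.011] az -4.804 tilt [ 0.005  -0.0011 -1.    ]
```

View pics/ctl5.png

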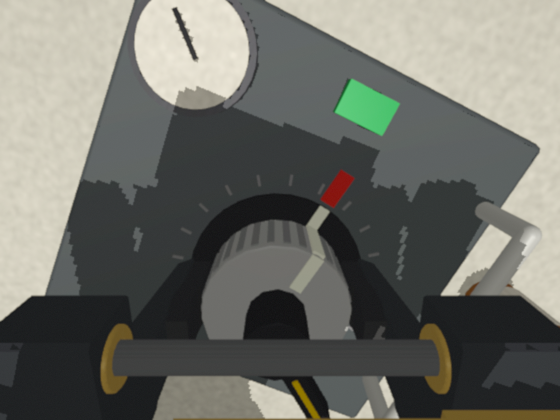

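{"name": "servo_tool", "arguments": {
  "deltas": [
    {"dx": 0, "dy": 0, "dz": 0, "ax": 0, "ay": 0, "az": 0, "hand": 66},
    {"dx": 0, "dy": 0, "dz": 0, "ax": 0, "ay": 0, "az": 0, "hand": 80},
    {"dx": 0, "dy": 0, "dz": 0, "ax": 0, "ay": 0, "az": 0, "hand": 84},
    {"dx": 0, "dy": 0, "dz": 0, "ax": 0, "ay": 0, "az": 0, "hand": 84},
    {"dx": 0, "dy": 0, "dz": -0.3, "ax": 0, "ay": 0, "az": 0, "hand": 84},
    {"dx": 0, "dy": 0, "dz": -0.9, "ax": 0, "ay": 0, "az": 0, "hand": 84},
    {"dx": 0, "dy": 0, "dz": -1.6, "ax": 0, "ay": 0, "az": 0, "hand": 84},
    {"dx": 0, "dy": 0, "dz": -2.2, "ax": 0, "ay": 0, "az": 0, "hand": 84},
    {"dx": 0, "dy": 0, "dz": -2.5, "ax": 0, "ay": 0, "az": 0, "hand": 84},
    {"dx": 0, "dy": 0, "dz": -2.5, "ax": 0, "ay": 0, "az": 0, "hand": 84}
  ]
}}

```text
clock: 19.08
tool_pos: [0.477, 0.3069, 0.2444]
eef_rot: [0.983, 0.183, 0.002, -0.001]
contact_force: [0.7, -0.1, 0.9]
opening: 0.955
```

```bash
python3 look.py ctl6;python3 - <<'E'
import pickle,cv2
s,m,p,d=pickle.load(open("/tmp/ctl6.pkl","rb"))
cv2.imwrite("pics/ctl6z.png",cv2.resize(p[110:260,180:380,::-1],None,fx=4,fy=4,interpolation=cv2.INTER_CUBIC)[:600])
E
```

```text
19.075 [0.477  0.3069 0.2444] [ 9.831e-01  1.830e-01  1.800e-03 -9.000e-04] [-0.97  0.7   0.55  1.79 -0.49  0.79 -1.37] 0.038621970110962786
```

View pics/ctl6z.png

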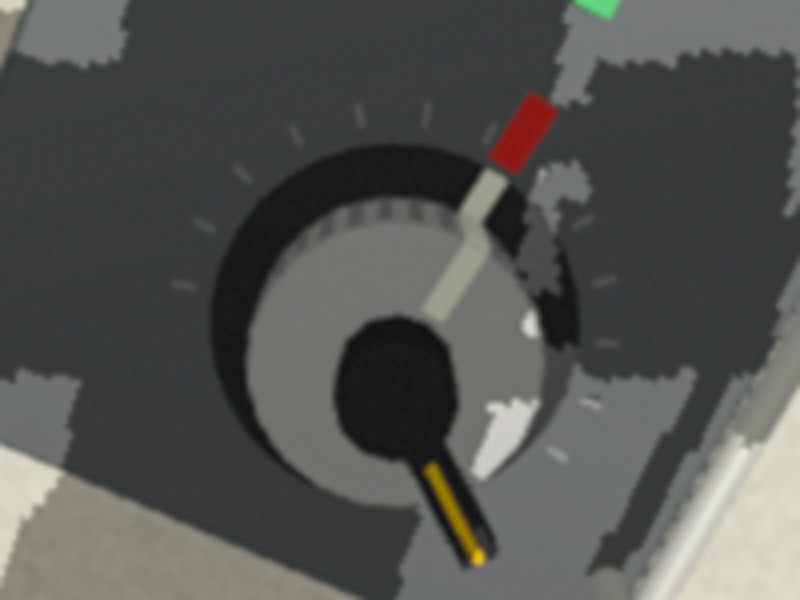

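```bash
python3 - <<'E'
import pickle,numpy as np
from h import *
s,m,p,d=pickle.load(open("/tmp/ctl6.pkl","rb"))
W=lambda u,v,z:ray(m,(180+(u+.5)/4-.5,110+(v+.5)/4-.5),z)
for ax in ((.476,.307),(.477,.307)):
  for n,P in dict(ptr=W(482,197,.063),pend=W(495,175,.063),mk0=W(505,163,.0617),mk1=W(543,103,.0617),lev=W(480,560,.114)).items():
    e=P[:2]-np.array(ax);print(n,P.round(4),np.degrees(np.arctan2(e[1],e[0])).round(1),np.linalg.norm(e).round(4))
from plant import eyes
import cv2
p,d=eyes.snapshot("top"); cv2.imwrite("pics/topend.png",p[:,:,::-1])
E
```

```text
ptr [0.5105 0.2977 0.063 ] -15.1 0.0357
pend [0.5158 0.2969 0.063 ] -14.3 0.0411
mk0 [0.5188 0.2957 0.0617] -14.8 0.0443
mk1 [0.5334 0.2931 0.0617] -13.7 0.0591
lev [0.4517 0.2775 0.114 ] -129.5 0.0382
ptr [0.5105 0.2977 0.063 ] -15.6 0.0347
pend [0.5158 0.2969 0.063 ] -14.6 0.0401
mk0 [0.5188 0.2957 0.0617] -15.1 0.0433
mk1 [0.5334 0.2931 0.0617] -13.9 0.0581
lev [0.4517 0.2775 0.114 ] -130.7 0.0389
```

View pics/topend.png

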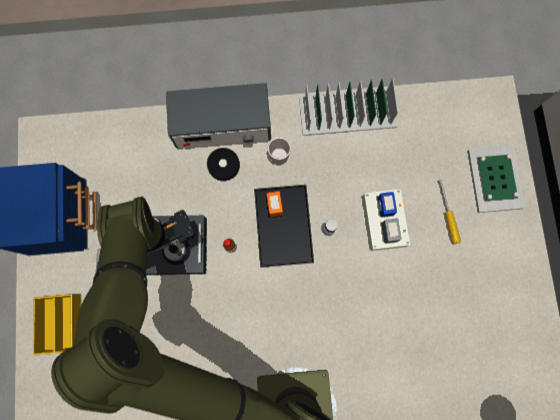

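Pointer and marker both measure about -14.5°, the lever tip has moved less than 1 mm, and nothing else in the top view has shifted. Handing in.

```bash
python3 - <<'E'
from plant import r
print(r.finish_job())
E
```

```text
the job is handed in; nothing more can be done
None
```

I plugged the blue relay block into the free socket, turned only the outer ring about 57° clockwise to the red marker, backed off clear and handed the job in at about 19 s. No verdict was reported.

- **Relay:** it bottomed out at the predicted height with a light push of about 10 N. The last wrist view shows it square, with its top level with the grey block beside it (both 0.103 m).
- **Ring:** after release the pointer measured between -14.3° and -15.6°, against -13.7° to -15.1° for the marker. That is a gap of about 1°, against a limit of 6°.
- **Inner lever:** its tip reads within 1 mm of where it started.
- **Bystanders:** the final top view shows the spare block and the loose things I could see where they started. The brush is hidden behind the arm in that view, so I did not re-check it; the arm's path kept clear of it.
- **Disagreement:** two estimates of the knob axis differed by 2 mm in x, which changes the ring angles by only about 1°.

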